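Feed a varnish flask down the gravity rack and catch it on the run

TASK

Swing the red-knobbed lever of the gravity rack fully over to drop its gate, let the blue varnish flask roll out from under the clear hood by itself, and catch it on the run: move the fingers down the lane ahead of it at nearly its own speed until it leans on them, then brake it smoothly, over 5 cm or more, to a standstill on the open lane at least 6 cm uphill of the yellow stop and hold it there for half a second. Then ease it slowly down until it rests against the stop and let go. The flask is thin-walled and full: do not knock, squeeze or lift it, do not let it run into the stop, and leave the other things on the table alone.

Things in the scene. Friction and masses are not known exactly. Their poses are not given: they have to be found in the camera images.
- flask: blue metal varnish flask across the lane, 86 mm in diameter, 158 mm long, 0.80 kg (hidden, 0.68 to 0.96). Origin on its axis at mid-length; x axis along it to the cap, parallel to the lane's x; y and z turn as it rolls. Starts still at the raised gate, lane y = 525 mm. Free, it gains 0.25 m/s2 at first and tends to 0.27 m/s (each +-25 %) with a time constant of 1 s: out of the hood in 1.5 to 2 s
- lane: sloping lane, fixed. Origin: at the stop's uphill face, midway between the two steel-rod runners, level with their tops. y: uphill along the lane, to the robot's left (the flask rolls along -y); x: across, level, away from the robot; z: normal to the lane. Drops towards -y by 0.046 to 0.056 rad. 600 mm long; white side walls at x = +-82 mm (inner face), 20 mm above the runners
- front_stop: low yellow stop across the lower end of the lane: uphill face at lane y = 0, top edge 14 mm above the runners, 4 mm thick; same origin and axes as the lane. Nothing stands higher there, so fingers below a resting flask's front can pass over it
- rest_point (a point): centre of the flask when it rests against the front stop: lane x = 0, y = 32 mm, z = 43 mm. Everywhere on the runners (8 mm rods at lane x = +-34 mm) the flask's axis is at lane z = 43 mm
- hood_edge (a point): middle of the lower, orange-trimmed edge of the clear hood, on its top face: lane y = 280 mm, z = 99 mm. The hood (clear top, clear sides flush with the side walls) covers the lane from here to its closed upper end at y = 600 mm: the flask cannot be reached under it
- gate (a joint): angle of the gate, 0 = red flap upright, holding the flask; 1.22 rad (its end stop) = flap lying below the runners; the flask passes above 1.1. Grows as the lever swings downhill (along the lane's -y). Stays where it is left; friction 0.12 N m, about 1.5 N at the lever
- gate_shaft (a point): point on the gate's hinge axis (parallel to the lane's x) where the lever is fixed: lane x = -125 mm (outside the side wall, on the robot's side), y = 481 mm, z = -34 mm
- lever_knob (a point): centre of the red ball knob (22 mm in diameter) at the end of the 10 mm thick steel lever, 130 mm from gate_shaft. At gate = 0 the lever leans 35 degrees uphill from the lane's normal, at 1.22 rad 35 degrees downhill; push it over from its uphill side. 34 mm free between lever and side wall
- can_red: red spray can standing upright, 66 mm in diameter, 190 mm high; bystander, origin under its centre
- can_white: white spray can standing upright, same size; bystander, origin under its centre
- bottle_gold: gold squeeze bottle with a white nozzle, 54 mm in diameter, 167 mm high; bystander, origin under its centre
- bottle_violet: violet squeeze bottle with a white nozzle, same size; bystander, origin under its centre

How it is judged:
By the outcome, as a careful person would: the job done as asked, in the order asked, and still so for the second after the job is handed in, with the robot touching nothing.
It also fails if it takes over 43 s, if anything falls off the work surface, if the arm or the gripper's body presses on something with over 40 N, if the wrist force passes 120 N, or if a joint passes its speed limit or range.

ROBOT

A 7-joint arm with a two-finger parallel gripper is mounted at the origin on the work surface. World frame = base frame: x ahead of the robot, y to its left, z up, the work surface at z = 0. Lengths are in m, angles in rad, forces in N, time in s.
With the tool pointing down it reaches from about 0.4 to 0.85 m from the base axis. Payload 10.4 kg.
Tool frame: the origin (TCP) lies at the very end of the fingers, on their centre line; the grasp point (between the pads) lies 19 mm behind it (manip.grip_point_offset is the distance from the TCP to the grasp point, in m); z points along the fingers, y is the line along which they close (so a half turn about z gives the same grasp; the last joint's range is limited). The gripper opens to 85 mm and grips with 20 to 120 N. Pads are 22 mm wide; open, the fingers measure 114 mm over their backs; the gripper's body (76 mm by 85 mm) begins 54 mm behind the grasp point. The pads swing forward as they close: fully open they stand 13 mm farther back than shut.
Start: joints at [1.096, 0.332, -0.065, 1.46, 0.022, 1.35, -0.088], TCP at [0.273, -0.562, 0.231] pointing down, gripper open.
Joint ranges: [-2.6, 2.6], [-0.5, 2.12], [-1.47, 1.34], [0.16, 2.42], [-1.27, 4.41], [0.06, 2.06], [-2.6, 2.6]. Speed limits (rad/s): [2.22, 2.22, 2.79, 2.79, 3.14, 3.14, 3.14].

INTERFACE

Orientations are given as a unit quaternion [x, y, z, w].
In Python, from workcell import manip gives the robot as it stands. The module is installed in compiled form; this text tells all that it offers.
- The arm moves only by the tool step_arm, never from a script. Its argument "moves" is a list of rows, each a list of 7 numbers: the closure, from 0 (fully open) to 1 (shut), then the shift along the world's x, y, z in mm, then the turn, a rotation vector about the world's x, y, z in rad. In form: [[grip, tx, ty, tz, ax, ay, az], ...]. A call has 1 to 10 rows; each row is the pose to reach, as a shift and turn from the pose commanded when the call began; what a row does not reach only later rows make up. A row lasts 1/10 s, in which the tool goes at most 50 mm and 8.59 degrees, less where a joint would pass 70% of its speed; a pose out of reach is approached as far as the arm can. A call with a gripper value outside its range is refused whole. The fingers move at their own pace and stop on an object; "grip_force" is the grip in N (left out, the last holds). Time passes only in rows, so rows that repeat a pose let the fingers close. It gives the time, the measured TCP pose, the force, the opening and the grip force at its end, in the units of the state.
- manip.get_obs(): the state, without advancing time (a new reading comes with each control period).
- manip.camera(name): name is "scene" or "top" or "wrist"; returns a dict with "image" (420x560x3 uint8, blue, green, red), "K" (3x3 intrinsics, pixels), "rvec" (rotation vector, rad) and "tvec" (3), from world to camera coordinates, as OpenCV has them; the wrist camera has in their place "mount" (4x4, takes a point from camera to tool coordinates, whose origin is the TCP and whose axes are the flange's). Camera axes: x right, y down, z forward; pixel columns grow to the right and rows downward; lengths in m; the calibration is good to about 2 mm. The wrist camera is an equidistant fisheye: a pixel r from the principal point sees the ray r / f radians off the axis. A picture is of the moment at which its call begins: read the wrist's pose just before it. There is no depth.
- manip.hand_in(): hands the job in; it is judged then, once.
The state is a dict: "clock": time; "joint_pos": joint angles; "joint_velocities": joint speeds; "tau": joint torques, N m; "position": TCP position; "ee_rot": TCP orientation; "ft_force": force on the tool from outside, world axes, zero at the start; "torque": the same for the moment, N m; "grip_width": opening from 0.0 (shut) to 1.0 (fully open); "grasp_force": force on a finger pad.
Only numpy, scipy, OpenCV 4.12 (cv2) and the standard library are available. Lean on these libraries where they do the work, as an engineer would, in place of code of your own. Each camera call takes 0.05 s, during which the arm holds its last target. There are 200 camera calls.

## Working session

There is one attempt and no reset: what is moved stays moved. The work goes in short steps, Python scripts to look and compute and a tool call to move; the robot and the scene stay as the last step left them, time stands still between calls to the robot, and variables do not carry over. Pictures are saved under pics/ and viewed, at most 10 in all, crops included, and the job is handed in when it is done.

Besides the shell and the picture viewer there is one more tool, called in YAML: its name, and indented under it one key for each argument. step_arm: Moves the arm, as the interface text tells. Its arguments: {"type":"object","properties":{"moves":{"type":"array","items":{"type":"array","items":{"type":"number"}}},"grip_force":{"type":"number"}},"required":["moves"]}

```bash
mkdir -p pics; python3 - <<'E'
from workcell import manip
import cv2,numpy as np,pickle
o=manip.get_obs();print(o['clock'],o['position'],o['ee_rot'],o['grip_width'],manip.grip_point_offset)
d={}
for n in('scene','top'):
    c=manip.camera(n);d[n]=c;cv2.imwrite(f'pics/{n}.png',c['image']);print(n,c['K'],c['rvec'],c['tvec'])
pickle.dump(d,open('d.pkl','wb'))
E
```

```text
0.0 [ 0.27270155 -0.56193431  0.2304991 ] [ 9.74591071e-01  2.23990443e-01 -1.85510176e-04 -7.00737670e-04] 0.998583092748187 0.0187
scene [[399.73659109   0.         281.76315726]
 [  0.         399.73659109 205.84970481]
 [  0.           0.           1.        ]] [ 0.76766219 -2.68454586  0.96708658] [0.41919955 0.26252122 1.05159034]
top [[521.55904086   0.         275.63579736]
 [  0.         521.55904086 206.62177814]
 [  0.           0.           1.        ]] [ 2.15852372 -2.13268761  0.12984459] [0.04009313 0.49025254 1.70314244]
```

View pics/scene.png

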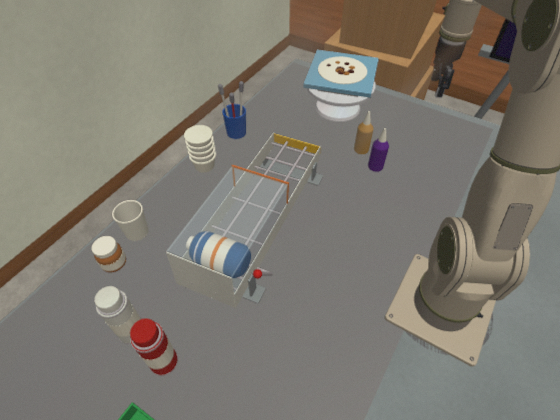

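View pics/top.png

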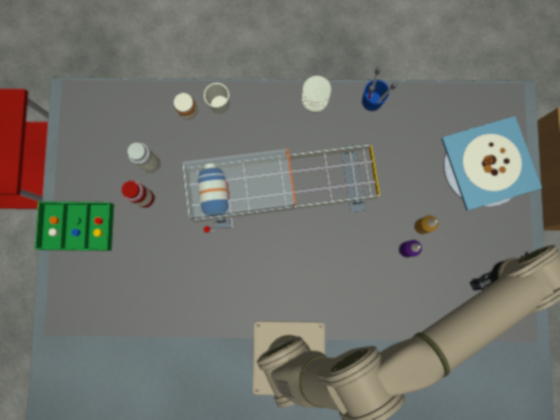

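The scene view shows the flask (220,253), knob (257,273), hood trim (260,183) and stop (297,143). In the top view, the knob is at (207,229), the hood trim at (291,180) and the stop at (375,170). Next I'll enlarge these to get exact corners.

```bash
python3 - <<'E'
import pickle,cv2,numpy as np
d=pickle.load(open('d.pkl','rb'))
t=d['top']['image'];s=d['scene']['image']
a=cv2.resize(t[135:245,175:391],None,fx=3.7,fy=3.7,interpolation=cv2.INTER_CUBIC)[:, :800]
b=cv2.resize(s[125:190,225:330],None,fx=2.9*1.3,fy=2.9*1.3,interpolation=cv2.INTER_CUBIC)[:190,:398]
c=cv2.resize(s[225:308,165:280],None,fx=3.0,fy=3.0,interpolation=cv2.INTER_CUBIC)[:190,:400]
b=cv2.resize(s[125:173,225:325],(400,192),interpolation=cv2.INTER_CUBIC)
c=cv2.resize(s[255:303,200:300],(400,192),interpolation=cv2.INTER_CUBIC)
im=np.zeros((a.shape[0]+192,800,3),np.uint8);im[:a.shape[0],:a.shape[1]]=a;im[a.shape[0]:,:400]=b;im[a.shape[0]:,400:]=c
cv2.imwrite('pics/crop.png',im)
for n in d:
    im=d[n]['image'];h=cv2.cvtColor(im,cv2.COLOR_BGR2HSV)
    for nm,lo,hi in(('yel',(19,140,90),(32,255,255)),('ora',(5,120,90),(16,255,255)),('red',(0,190,110),(4,255,255)),('blue',(100,120,50),(120,255,255))):
        m=cv2.inRange(h,lo,hi)
        x0,x1,y0,y1=(180,390,135,240) if n=='top' else (170,330,130,290)
        q=np.zeros_like(m);q[y0:y1,x0:x1]=m[y0:y1,x0:x1]
        k,l,st,ce=cv2.connectedComponentsWithStats(q)
        for i in range(1,k):
            if st[i,4]>12:
                pts=cv2.findNonZero((l==i).astype(np.uint8))
                print(n,nm,st[i],ce[i].round(2),cv2.boxPoints(cv2.minAreaRect(pts)).round(1).tolist())
E
```

```text
scene yel [274 134  45  19 304] [296.04 143.37] [[272.1000061035156, 140.60000610351562], [274.29998779296875, 133.10000610351562], [318.29998779296875, 146.0], [316.1000061035156, 153.5]]
scene ora [170 130  13  15 109] [174.69 134.71] [[170.0, 130.0], [182.0, 130.0], [182.0, 144.0], [170.0, 144.0]]
scene ora [232 165  57  23 130] [260.87 174.36] [[231.6999969482422, 165.89999389648438], [233.3000030517578, 161.5], [289.6000061035156, 182.60000610351562], [288.0, 187.0]]
scene ora [287 189   2  14  14] [287.07 195.5 ] [[286.1000061035156, 201.89999389648438], [287.1000061035156, 188.89999389648438], [288.0, 189.0], [287.0, 202.0]]
scene ora [211 238  14  30  89] [215.37 251.29] [[207.10000610351562, 265.3999938964844], [219.1999969482422, 236.0], [224.0, 238.0], [211.89999389648438, 267.3999938964844]]
scene red [254 270   8   8  53] [257.25 273.42] [[254.0, 270.0], [261.0, 270.0], [261.0, 277.0], [254.0, 277.0]]
scene blue [227 130  19   9 131] [235.97 133.2 ] [[227.0, 130.0], [245.0, 130.0], [245.0, 138.0], [227.0, 138.0]]
top yel [370 146   9  48 110] [373.97 169.61] [[368.70001220703125, 146.39999389648438], [371.20001220703125, 146.0], [379.0, 192.8000030517578], [376.5, 193.1999969482422]]
top ora [287 150   4  21  30] [288.5 158.8] [[286.20001220703125, 150.10000610351562], [287.79998779296875, 149.89999389648438], [291.1000061035156, 169.8000030517578], [289.5, 170.10000610351562]]
top ora [201 189  24   4  29] [211.86 189.83] [[200.8000030517578, 190.39999389648438], [223.8000030517578, 187.3000030517578], [224.0, 189.0], [201.0, 192.10000610351562]]
top red [205 227   4   5  16] [206.5 229. ] [[205.0, 227.0], [208.0, 227.0], [208.0, 231.0], [205.0, 231.0]]
top blue [205 177  13   2  15] [210.8 177.4] [[205.0, 177.0], [217.0, 177.0], [217.0, 178.0], [205.0, 178.0]]
top blue [206 201  16  10 117] [213.7  205.44] [[206.0, 201.0], [221.0, 201.0], [221.0, 210.0], [206.0, 210.0]]
```

View pics/crop.png

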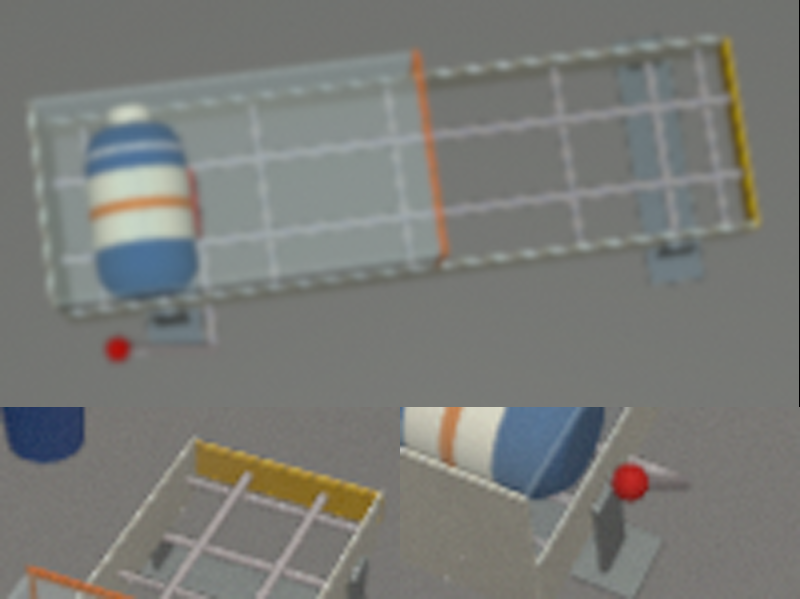

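The crop shows the stop's top edge at scene (273.7,133.2)-(320.5,146.3) and top view (371.2,146)-(379.5,195). The hood trim corners are at scene (233,166) and (288,186), and at top view (288,149.5) and (295,205). I'll triangulate these and fit the lane frame to the points.

```bash
cat > h.py <<'E'
import pickle,cv2,numpy as np
from scipy.optimize import least_squares
from scipy.spatial.transform import Rotation as R
d=pickle.load(open('d.pkl','rb'))
def P(n):
    c=d[n];return c['K']@np.c_[cv2.Rodrigues(c['rvec'])[0],c['tvec'].reshape(3)]
def tri(a,b): # scene px, top px
    X=cv2.triangulatePoints(P('scene'),P('top'),np.array(a,float).reshape(2,1),np.array(b,float).reshape(2,1)).ravel();return X[:3]/X[3]
def proj(n,X):
    q=P(n)@np.r_[X,1];return q[:2]/q[2]
def lane(p):
    # y axis uphill ~ +world y ; yaw p[3], slope p[4]
    return R.from_euler('ZX',[p[3],p[4]]).as_matrix(),np.array(p[:3])
E
python3 - <<'E'
from h import *
kn=np.array([-.125,.481+.13*np.sin(np.radians(35)),-.034+.13*np.cos(np.radians(35))])
W=.0835
pts=[('stopL',[W,-.002,.014],(273.7,133.2),(371.5,146)),('stopR',[-W,-.002,.014],(320.5,146.3),(379.5,195.)),
('hoodL',[W,.28,.099],(233,166),(288,149.5)),('hoodR',[-W,.28,.099],(288,186),(295,205)),('knob',kn,(257.25,273.4),(206.7,229.3))]
T={}
for n,l,a,b in pts:
    X=tri(a,b);T[n]=X;print(n,X.round(4),(proj('scene',X)-a).round(1),(proj('top',X)-b).round(1))
print('stopw',np.linalg.norm(T['stopL']-T['stopR']),'hoodw',np.linalg.norm(T['hoodL']-T['hoodR']))
def f(p):
    r,o=lane(p);e=[]
    for n,l,a,b in pts:
        X=r@np.array(l)+o;e+=list(proj('scene',X)-a)+list(proj('top',X)-b)
    e.append((p[4]-.051)/.002)
    return np.array(e)
s=least_squares(f,[.55,-.25,.06,-.1,.05],loss='soft_l1');print(s.x.round(4));print(f(s.x).round(1))
r,o=lane(s.x);np.save('lane.npy',s.x)
print(r.round(4));
for l in([0,0,0],[0,.032,.043],[0,.28,.099],[-.125,.481,-.034],kn,[0,.525,.043]):print(l,(r@np.array(l)+o).round(4))
from workcell import manip
print(R.from_quat(manip.get_obs()['ee_rot']).as_matrix().round(3))
E
```

```text
stopL [ 0.6874 -0.2647  0.0878] [0.9 0.2] [-0.2 -0.5]
stopR [ 0.5238 -0.2892  0.0883] [-0. -0.] [0. 0.]
hoodL [0.6488 0.0084 0.1816] [0.5 0.1] [-0.1 -0.2]
hoodR [ 0.4783 -0.0143  0.175 ] [1.4 0.3] [-0.3 -0.7]
knob [0.3998 0.2536 0.173 ] [0.8 0.2] [-0.2 -0.3]
stopw 0.16546226997250027 hoodw 0.17206749426541715
[ 0.6052 -0.274   0.0714  0.147   0.0505]
[ 0.7  0.7 -0.5 -0.5  0.1  0.8 -0.3  0.4  0.4 -0.1 -0.6 -0.1  0.2 -2.7
 -0.1 -2.4  0.7  0.   0.1 -0.6 -0.2]
[[ 0.9892 -0.1463  0.0074]
 [ 0.1465  0.9879 -0.05  ]
 [ 0.      0.0505  0.9987]]
[0, 0, 0] [ 0.6052 -0.274   0.0714]
[0, 0.032, 0.043] [ 0.6008 -0.2445  0.116 ]
[0, 0.28, 0.099] [ 0.5649 -0.0023  0.1844]
[-0.125, 0.481, -0.034] [0.4109 0.1846 0.0617]
[-0.125       0.55556494  0.07248977] [0.4008 0.253  0.1719]
[0, 0.525, 0.043] [0.5287 0.2426 0.1409]
[[ 0.9    0.437 -0.001]
 [ 0.437 -0.9    0.001]
 [-0.    -0.001 -1.   ]]
```

```bash
python3 - <<'E'
from h import *
r,o=lane(np.load('lane.npy'))
for l in([-125,620,150],[-125,605,55],[-125,431,55],[-125,437,105],[0,200,120],[0,230,22],[0,55,22],[0,-22,22]):print(l,((r@np.array(l)/1000+o)*1000).round(0))
E
```

```text
[-125, 620, 150] [392. 313. 253.]
[-125, 605, 55] [393. 303. 157.]
[-125, 431, 55] [419. 131. 148.]
[-125, 437, 105] [418. 134. 198.]
[0, 200, 120] [577. -82. 201.]
[0, 230, 22] [572. -48. 105.]
[0, 55, 22] [ 597. -221.   96.]
[0, -22, 22] [ 609. -297.   92.]
```

step_arm:
  moves:
    - [0,5,15,40,0,0,0]
    - [0,20,45,75,0,0,0.06]
    - [0,40,80,100,0,0,0.13]
    - [0,65,115,115,0,0,0.2]
    - [0,90,150,120,0,0,0.27]
    - [0,115,190,120,0,0,0.34]
    - [0,140,230,120,0,0,0.41]
    - [0,165,270,120,0,0,0.48]
    - [0,185,310,120,0,0,0.54]
    - [0,200,350,120,0,0,0.6]

```text
clock: 1.1
position: [0.4736, -0.2102, 0.3509]
ee_rot: [0.864, 0.503, -0.0, -0.0]
ft_force: [0.6, 0.0, 0.3]
grip_width: 0.997
grasp_force: 0.0
```

step_arm:
  moves:
    - [1,5,45,0,0,0,0.07]
    - [1,8,90,0,0,0,0.14]
    - [1,10,135,0,0,0,0.21]
    - [1,8,180,0,0,0,0.28]
    - [1,0,225,0,0,0,0.35]
    - [1,-10,270,0,0,0,0.42]
    - [1,-25,315,0,0,0,0.49]
    - [1,-40,360,0,0,0,0.56]
    - [1,-55,405,0,0,0,0.62]
    - [1,-68,450,0,0,0,0.66]

```text
clock: 2.1
position: [0.4037, 0.2393, 0.3513]
ee_rot: [0.655, 0.756, -0.0, 0.0]
ft_force: [0.8, 0.4, 0.7]
grip_width: -0.002
grasp_force: 0.0
```

step_arm:
  moves:
    - [1,-4,37,-10,0,0,0]
    - [1,-10,74,-35,0,0,0]
    - [1,-12,74,-80,0,0,0]
    - [1,-12,74,-125,0,0,0]
    - [1,-11,68,-165,0,0,0]
    - [1,-11,64,-194,0,0,0]
    - [1,-11,64,-194,0,0,0]

```text
clock: 2.8
position: [0.3921, 0.2996, 0.1538]
ee_rot: [0.656, 0.755, -0.003, -0.001]
ft_force: [0.0, 0.2, -0.1]
grip_width: -0.002
grasp_force: 0.0
```

```bash
python3 - <<'E'
from workcell import manip
import cv2,numpy as np
a=manip.camera('scene')['image'];b=manip.camera('top')['image'];w=manip.camera('wrist');c=w['image'];print(w['K'],w['mount'])
A=cv2.resize(a[210:310,190:310],(400,333),interpolation=cv2.INTER_CUBIC);B=cv2.resize(b[160:260,160:280],(400,333),interpolation=cv2.INTER_CUBIC)
C=cv2.resize(c,(340,255))
im=np.zeros((590,800,3),np.uint8);im[:333,:400]=A;im[:333,400:]=B;im[333:588,:340]=C;cv2.imwrite('pics/l.png',im)
E
```

```text
[[325.1922621    0.         276.7195276 ]
 [  0.         325.1922621  216.40948235]
 [  0.           0.           1.        ]] [[-1.07052331e-04 -9.63124244e-01 -2.69057018e-01  6.85809080e-02]
 [ 9.99999433e-01  1.81875781e-04 -1.04892727e-03 -2.79489616e-04]
 [ 1.05918224e-03 -2.69056978e-01  9.63123679e-01 -1.43444571e-01]
 [ 0.00000000e+00  0.00000000e+00  0.00000000e+00  1.00000000e+00]]
```

View pics/l.png

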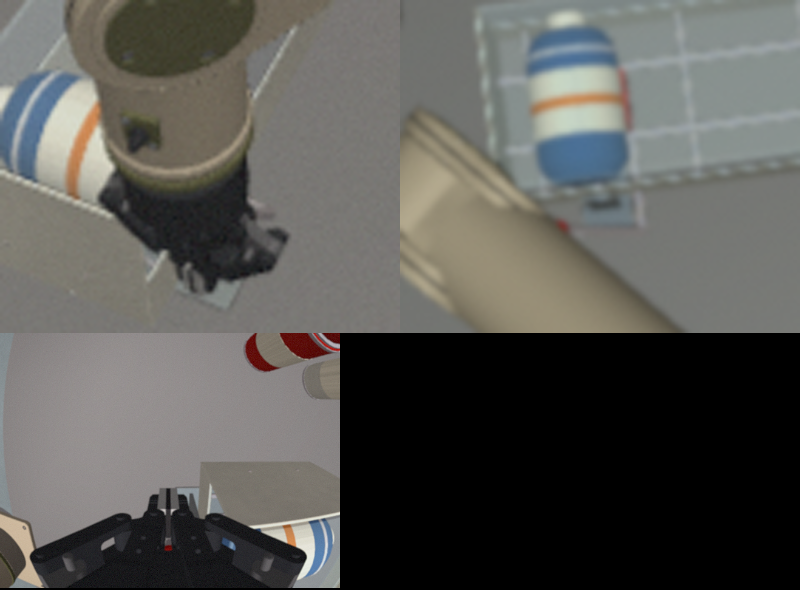

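The wrist view shows the red knob centred on the shut fingers at about (168,547) in the mosaic, so they line up across the lane and stand on the uphill side. Next I'll push the lever.

```bash
python3 - <<'E'
from workcell import manip
o=manip.get_obs();print(o['clock'],o['position'],o['ft_force'])
E
```

```text
2.95 [0.39440388 0.30254223 0.1589344 ] [ 0.3080873  -0.06826404  0.61778443]
```

step_arm:
  moves:
    - [1,6,-40,-2,0,0,0]
    - [1,12,-79,-4,0,0,0]
    - [1,17,-114,-6,0,0,0]
    - [1,21,-143,-7,0,0,0]
    - [1,24,-163,-8,0,0,0]
    - [1,26,-172,-9,0,0,0]

```text
clock: 3.55
position: [0.4203, 0.1341, 0.151]
ee_rot: [0.655, 0.755, 0.004, -0.002]
ft_force: [-14.8, 37.1, 11.9]
grip_width: 0.001
grasp_force: 18.3
```

step_arm:
  moves:
    - [1,-1,6,48,0,0,0]
    - [0,25,-28,62,0,0,0]
    - [0,52,-70,63,0,0,0]
    - [0,79,-110,63,0,0,0]
    - [0,106,-150,63,0,0,0]
    - [0,133,-185,60,0,0,0]
    - [0,158,-212,40,0,0,0]
    - [0,157,-207,-5,0,0,0]
    - [0,155,-195,-42,0,0,0]
    - [0,154,-186,-43,0,0,0]

```text
clock: 4.55
position: [0.572, -0.0555, 0.1025]
ee_rot: [0.656, 0.755, -0.001, -0.002]
ft_force: [-0.3, -0.3, -0.1]
grip_width: 0.999
grasp_force: 0.0
```

```bash
cat > look.py <<'E'
from h import *
from workcell import manip
import sys
r,o=lane(np.load('lane.npy'))
s=manip.get_obs();print(s['clock'],(s['position']*1000).round(1),'lane',((s['position']-o)@r*1000).round(1),s['ft_force'].round(1),s['grip_width'])
w=manip.camera('wrist');t=manip.camera('top');c=manip.camera('scene')
pickle.dump((s,w,t,c),open(sys.argv[1],'wb'))
im=np.zeros((600,800,3),np.uint8)
im[:300,:400]=cv2.resize(w['image'],(400,300));im[:300,400:]=cv2.resize(t['image'][140:240,180:313],(400,300));im[300:,:400]=cv2.resize(c['image'][120:300,160:400],(400,300))
cv2.imwrite(sys.argv[1]+'.png',im)
E
python3 look.py pics/k1
```

```text
4.55 [572.  -55.5 102.5] lane [ -0.8 222.3  19.9] [-0.3 -0.3 -0.1] 0.9992883223427736
```

View pics/k1.png

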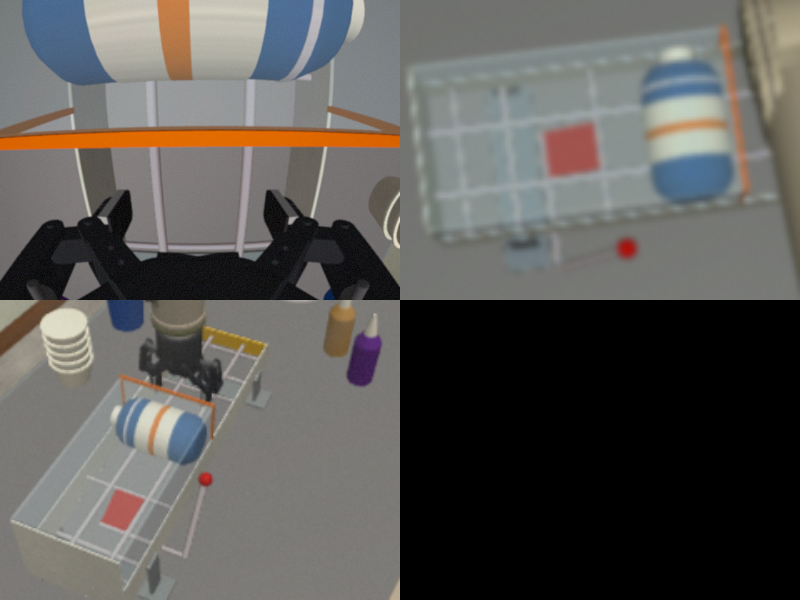

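The flask is already about 50 mm short of the edge (top crop (688,130)) and the gate is fully down with the lever over. I'll measure its position from all three pictures before any time passes.

```bash
python3 - <<'E'
from h import *
r,o=lane(np.load('lane.npy'))
s,w,t,c=pickle.load(open('pics/k1','rb'))
print('pos clock now')
from workcell import manip
q=manip.get_obs();print(q['clock'],((q['position']-o)@r*1000).round(1))
def blobs(im,box):
    h=cv2.cvtColor(im,cv2.COLOR_BGR2HSV);m=cv2.inRange(h,(98,70,40),(120,255,255))
    z=np.zeros_like(m);x0,x1,y0,y1=box;z[y0:y1,x0:x1]=m[y0:y1,x0:x1]
    k,l,st,ce=cv2.connectedComponentsWithStats(z)
    return [(st[i].tolist(),ce[i].round(2).tolist()) for i in range(1,k) if st[i,4]>25]
print('top0',blobs(d['top']['image'],(185,300,150,225)));print('top1',blobs(t['image'],(185,310,150,225)))
print('sc0',blobs(d['scene']['image'],(180,290,150,290)));print('sc1',blobs(c['image'],(180,300,150,290)))
def pr(n,y,x=-.045,z=.06):return proj(n,r@np.array([x,y,z])+o)
for y in(.525,.32,.30,.28,.26):print(y,pr('top',y).round(1),pr('scene',y).round(1))
# wrist: lower silhouette of flask at column of stripe
im=w['image'];h=cv2.cvtColor(im,cv2.COLOR_BGR2HSV)
m=cv2.inRange(h,(98,90,40),(120,255,255));m[200:]=0
rows=np.where(m[:, 90:140].any(1))[0];print('wrist blue rows',rows.min(),rows.max())
col=h[60:150,245];mm=[i+60 for i in range(90) if 5<=col[i,0]<=16 and col[i,1]>120];print('stripe col245 rows',mm)
# ray of pixel, tangent y given axis height
K=w['K'];M=w['mount'];Rt=R.from_quat(s['ee_rot']).as_matrix()
def ray(u,v):
    a=np.array([(u-K[0,2])/K[0,0],(v-K[1,2])/K[1,1]]);th=np.linalg.norm(a);dc=np.r_[a/th*np.sin(th),np.cos(th)]
    D=r.T@Rt@M[:3,:3]@dc;O=r.T@(Rt@M[:3,3]+s['position']-o);return O,D
np.set_printoptions(suppress=True,precision=4)
for v in(108,112,116):
    O,D=ray(245,v)
    n=np.hypot(D[1],D[2]) # distance of axis (y,z=.043) from the ray =.043
    # line: (y-Oy)*Dz-(z-Oz)*Dy = +-0.043 n
    print(v,'O',O,[O[1]+((.043-O[2])*D[1]+sg*.043*n)/D[2] for sg in(1,-1)])
O,D=ray(280,190);print('hood trim check at v190: at z=.099',O+D*(.099-O[2])/D[2])
E
```

```text
pos clock now
4.7 [  2.7 222.3  25.8]
top0 [([199, 169, 23, 6, 92], [209.95, 171.16]), ([199, 175, 26, 7, 99], [210.97, 177.43]), ([201, 200, 27, 15, 340], [214.47, 206.81])]
top1 [([262, 161, 22, 7, 92], [272.17, 163.32]), ([261, 167, 25, 7, 99], [273.03, 169.55]), ([264, 192, 26, 15, 327], [276.92, 198.65])]
sc0 [([190, 232, 14, 27, 113], [194.31, 243.56]), ([196, 232, 17, 32, 163], [201.48, 246.49]), ([224, 243, 27, 35, 688], [236.89, 260.1])]
sc1 [([230, 180, 11, 23, 89], [233.81, 189.89]), ([236, 180, 14, 28, 123], [240.5, 192.24]), ([261, 188, 23, 31, 507], [272.06, 202.89])]
0.525 [214.  202.3] [233.7 254.8]
0.32 [279.6 194. ] [269.1 198.7]
0.3 [285.9 193.1] [272.1 193.9]
0.28 [292.3 192.3] [275.1 189.2]
0.26 [298.6 191.5] [278.  184.6]
wrist blue rows 0 117
stripe col245 rows [60, 61, 62, 63, 64, 65, 66, 67, 68, 69, 70, 71, 72, 73, 74, 75, 76, 77, 78, 79, 80, 81, 82, 83, 84, 85, 86, 87, 88, 89, 90, 91, 92, 93, 94, 95, 96, 97, 98, 99, 100, 101, 102, 103, 104, 105, 106, 107, 108, 109]
108 O [0.     0.2977 0.1598] [np.float64(0.2563603614962303), np.float64(0.34236921876936666)]
112 O [0.     0.2977 0.1598] [np.float64(0.25492238681809415), np.float64(0.3409225602898353)]
116 O [0.     0.2977 0.1598] [np.float64(0.25347789274030297), np.float64(0.3394824856554343)]
hood trim check at v190: at z=.099 [0.0002 0.2828 0.099 ]
```

```bash
cat > wl.py <<'E'
from h import *
from workcell import manip
import sys
r,o=lane(np.load('lane.npy'))
s=manip.get_obs();w=manip.camera('wrist');im=w['image'];cv2.imwrite(sys.argv[1],im)
K=w['K'];M=w['mount'];Rt=R.from_quat(s['ee_rot']).as_matrix()
def ray(u,v):
    a=np.array([(u-K[0,2])/K[0,0],(v-K[1,2])/K[1,1]]);th=np.linalg.norm(a);dc=np.r_[a/th*np.sin(th),np.cos(th)]
    return r.T@(Rt@M[:3,3]+s['position']-o),r.T@Rt@M[:3,:3]@dc
h=cv2.cvtColor(im,cv2.COLOR_BGR2HSV)
print(s['clock'],'lane',((s['position']-o)@r*1000).round(1),s['ft_force'].round(1))
for c in(240,245,250):
    g=(h[:,c,0]>=4)&(h[:,c,0]<=17)&(h[:,c,1]>120);e=np.where(np.diff(g.astype(int)))[0];print(c,e.tolist())
    for v in e:
        O,D=ray(c,v+.5);n=np.hypot(D[1],D[2]);print(v,'axis y',round(O[1]+((.043-O[2])*D[1]-.043*n)/D[2],4),'z99',round((O+D*(.099-O[2])/D[2])[1],4))
E
python3 wl.py pics/w2.png
```

```text
4.7 lane [  2.7 222.3  25.8] [-0.2  0.2  1.2]
240 [173, 174, 198]
173 axis y 0.3183 z99 0.2853
174 axis y 0.3179 z99 0.2851
198 axis y 0.3091 z99 0.2799
245 [173, 174, 198, 418]
173 axis y 0.3182 z99 0.2853
174 axis y 0.3179 z99 0.2851
198 axis y 0.3091 z99 0.2799
418 axis y 0.2016 z99 0.2058
250 [172, 174, 198, 366, 367]
172 axis y 0.3186 z99 0.2855
174 axis y 0.3179 z99 0.285
198 axis y 0.3091 z99 0.2798
366 axis y 0.2364 z99 0.2316
367 axis y 0.2358 z99 0.2312
```

The trim check lands at y=280 mm, so the calibration is good. At 4.75 s I put the flask axis at about 301 mm, moving at about 0.235 m/s, with a gap of about 25 mm. I'll start running ahead of it.

step_arm:
  moves:
    - [0,2,-13,-3,0,0,0]
    - [0,5,-32,-5,0,0,0]
    - [0,8,-51,-7,0,0,0]

```text
clock: 5.05
position: [0.5828, -0.1098, 0.0998]
ee_rot: [0.656, 0.755, 0.0, 0.001]
ft_force: [0.0, -0.4, 0.6]
grip_width: 0.997
grasp_force: 0.0
```

```bash
cat > st.py <<'E'
from h import *
from workcell import manip
r,o=lane(np.load('lane.npy'));s=manip.get_obs();print(s['clock'],'lane',((s['position']-o)@r*1000).round(1),'F lane',(r.T@s['ft_force']).round(2),'T',s['torque'].round(2))
E
python3 st.py
```

```text
5.05 lane [  1.9 166.9  20. ] F lane [-0.06 -0.4   0.67] T [-0.03  0.02 -0.02]
```

step_arm:
  moves:
    - [0,3,-20,-1,0,0,0]

```text
clock: 5.15
position: [0.5856, -0.1301, 0.0986]
ee_rot: [0.656, 0.755, 0.0, 0.001]
ft_force: [0.4, -0.2, 0.1]
grip_width: 0.997
grasp_force: 0.0
```

step_arm:
  moves:
    - [0,3,-20,-1,0,0,0]

```text
clock: 5.25
position: [0.5885, -0.1503, 0.0977]
ee_rot: [0.656, 0.755, 0.0, 0.001]
ft_force: [-0.2, 0.1, -0.0]
grip_width: 1.002
grasp_force: 0.0
```

```bash
python3 st.py
```

```text
5.25 lane [  1.6 125.9  19.9] F lane [-0.24  0.1  -0.05] T [-0.06 -0.02 -0.01]
```

step_arm:
  moves:
    - [0,3,-19,-1,0,0,0]
    - [0,5,-35,-2,0,0,0]
    - [0,7,-48,-2.5,0,0,0]
    - [0,8.5,-58.5,-3,0,0,0]
    - [0,9.5,-66,-3.5,0,0,0]
    - [0,10.5,-71,-3.5,0,0,0]
    - [0,11,-74,-4,0,0,0]
    - [0,11,-75,-4,0,0,0]
    - [0,11,-75,-4,0,0,0]
    - [0,11,-75,-4,0,0,0]

```text
clock: 6.25
position: [0.599, -0.2219, 0.0925]
ee_rot: [0.655, 0.755, 0.0, 0.0]
ft_force: [-0.1, -0.8, -1.0]
grip_width: 1.001
grasp_force: 0.3
```

```bash
python3 st.py; python3 look.py pics/k3; python3 st.py
```

```text
6.25 lane [ 1.5 53.4 18.4] F lane [-0.2  -0.88 -0.97] T [-0.1   0.04 -0.02]
6.25 [ 599.  -221.9   92.5] lane [ 1.5 53.4 18.4] [-0.1 -0.8 -1. ] 1.0014247733334736
6.4 lane [ 1.5 53.3 18.4] F lane [0.82 0.14 0.33] T [-0.01 -0.06 -0.01]
```

View pics/k3.png

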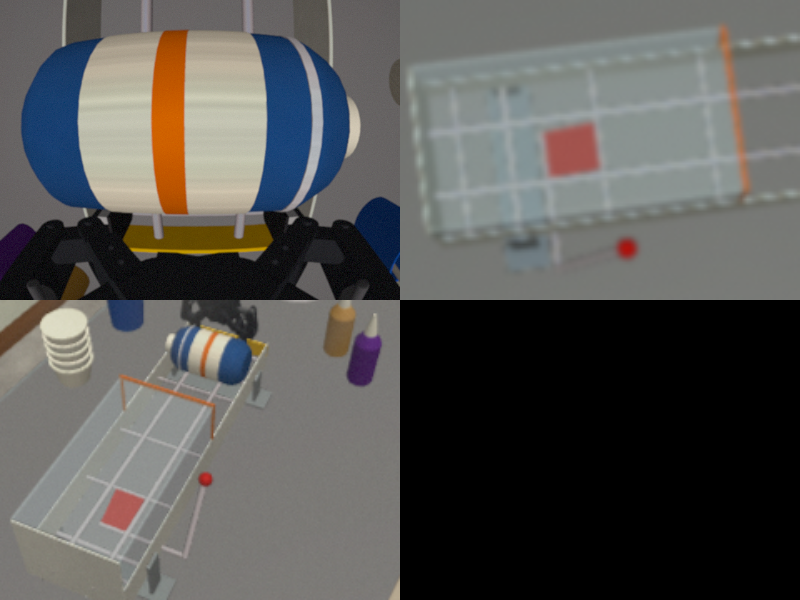

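The flask is leaning on both fingers and standing still at a lane y of about 107 mm. The wrist view shows it square, with the stop visible beyond. I'll hold it, then ease it down.

step_arm:
  moves:
    - [0,0,0,0,0,0,0]
    - [0,0,0,0,0,0,0]
    - [0,0,0,0,0,0,0]
    - [0,0,0,0,0,0,0]
    - [0,0,0,0,0,0,0]
    - [0,0,0,0,0,0,0]

```text
clock: 7.0
position: [0.5989, -0.2223, 0.0923]
ee_rot: [0.656, 0.755, 0.0, -0.0]
ft_force: [0.7, 0.2, -0.4]
grip_width: 0.998
grasp_force: 0.1
```

step_arm:
  moves:
    - [0,0,-0.5,0,0,0,0]
    - [0,0.2,-1.5,0.3,0,0,0]
    - [0,0.4,-3,0.6,0,0,0]
    - [0,0.7,-5,0.9,0,0,0]
    - [0,1,-7,1.2,0,0,0]
    - [0,1.3,-9,1.5,0,0,0]
    - [0,1.6,-11,1.8,0,0,0]
    - [0,1.9,-13,2.1,0,0,0]
    - [0,2.2,-15,2.4,0,0,0]
    - [0,2.5,-17,2.7,0,0,0]

```text
clock: 8.0
position: [0.6014, -0.2394, 0.0951]
ee_rot: [0.656, 0.755, 0.0, 0.0]
ft_force: [0.3, -0.2, -0.3]
grip_width: 0.995
grasp_force: 0.1
```

step_arm:
  moves:
    - [0,0.3,-2,-0.1,0,0,0]
    - [0,0.6,-4,-0.2,0,0,0]
    - [0,0.9,-6,-0.3,0,0,0]
    - [0,1.2,-8,-0.4,0,0,0]
    - [0,1.5,-10,-0.5,0,0,0]
    - [0,1.8,-12,-0.6,0,0,0]
    - [0,2.1,-14,-0.7,0,0,0]
    - [0,2.4,-16,-0.8,0,0,0]
    - [0,2.7,-18,-0.9,0,0,0]
    - [0,3,-20,-1,0,0,0]

```text
clock: 9.0
position: [0.6044, -0.2595, 0.094]
ee_rot: [0.656, 0.755, 0.0, 0.0]
ft_force: [0.2, -0.2, -0.1]
grip_width: 1.0
grasp_force: 0.1
```

```bash
python3 st.py
```

```text
9.0 lane [ 1.4 15.6 21.9] F lane [ 0.17 -0.19 -0.11] T [-0.01 -0.04  0.02]
```

step_arm:
  moves:
    - [0,0.3,-2,-0.1,0,0,0]
    - [0,0.6,-4,-0.2,0,0,0]
    - [0,0.9,-6,-0.3,0,0,0]
    - [0,1.2,-8,-0.4,0,0,0]
    - [0,1.5,-10,-0.5,0,0,0]
    - [0,1.8,-12,-0.6,0,0,0]
    - [0,2.1,-14,-0.7,0,0,0]
    - [0,2.4,-16,-0.8,0,0,0]
    - [0,2.7,-18,-0.9,0,0,0]
    - [0,3,-20,-1,0,0,0]

```text
clock: 10.0
position: [0.6074, -0.2794, 0.093]
ee_rot: [0.656, 0.755, 0.0, 0.0]
ft_force: [-0.5, -0.1, -0.1]
grip_width: 1.002
grasp_force: 0.1
```

step_arm:
  moves:
    - [0,0.2,-1.5,0,0,0,0]
    - [0,0.4,-3,-0.1,0,0,0]
    - [0,0.6,-4.2,-0.2,0,0,0]
    - [0,0.8,-5.4,-0.2,0,0,0]
    - [0,1,-6.6,-0.3,0,0,0]
    - [0,1.1,-7.6,-0.3,0,0,0]
    - [0,1.3,-8.6,-0.4,0,0,0]
    - [0,1.4,-9.6,-0.4,0,0,0]
    - [0,1.6,-10.6,-0.5,0,0,0]
    - [0,1.7,-11.6,-0.5,0,0,0]

```text
clock: 11.0
position: [0.6091, -0.291, 0.0925]
ee_rot: [0.656, 0.755, 0.0, 0.0]
ft_force: [-0.3, -0.0, -0.9]
grip_width: 0.998
grasp_force: 0.1
```

step_arm:
  moves:
    - [0,0.1,-1,0,0,0,0]
    - [0,0.3,-2,-0.1,0,0,0]
    - [0,0.4,-3,-0.1,0,0,0]
    - [0,0.6,-4,-0.2,0,0,0]
    - [0,0.7,-5,-0.2,0,0,0]
    - [0,0.9,-6,-0.3,0,0,0]
    - [0,1,-7,-0.3,0,0,0]
    - [0,1.2,-8,-0.4,0,0,0]
    - [0,1.3,-9,-0.4,0,0,0]
    - [0,1.5,-10,-0.5,0,0,0]

```text
clock: 12.0
position: [0.6106, -0.301, 0.0921]
ee_rot: [0.656, 0.755, 0.0, 0.0]
ft_force: [-0.2, 0.1, -0.3]
grip_width: 1.003
grasp_force: 0.0
```

step_arm:
  moves:
    - [0,0.1,-1,0,0,0,0]
    - [0,0.3,-2,-0.1,0,0,0]
    - [0,0.4,-3,-0.1,0,0,0]
    - [0,0.6,-4,-0.2,0,0,0]
    - [0,0.7,-5,-0.2,0,0,0]
    - [0,0.9,-6,-0.3,0,0,0]

```text
clock: 12.6
position: [0.6115, -0.307, 0.0917]
ee_rot: [0.656, 0.755, 0.0, 0.0]
ft_force: [0.3, 0.8, -0.0]
grip_width: 0.999
grasp_force: 0.0
```

```bash
python3 st.py; sed -i 's/t\[.image.\]\[140:240,180:313\]/t["image"][140:240,280:413]/' look.py; python3 look.py pics/k4
```

```text
12.6 lane [  1.4 -32.5  22. ] F lane [ 0.38  0.75 -0.04] T [ 0.02 -0.02 -0.01]
12.6 [ 611.5 -307.    91.7] lane [  1.4 -32.5  22. ] [ 0.3  0.8 -0. ] 0.9991859221046604
```

View pics/k4.png

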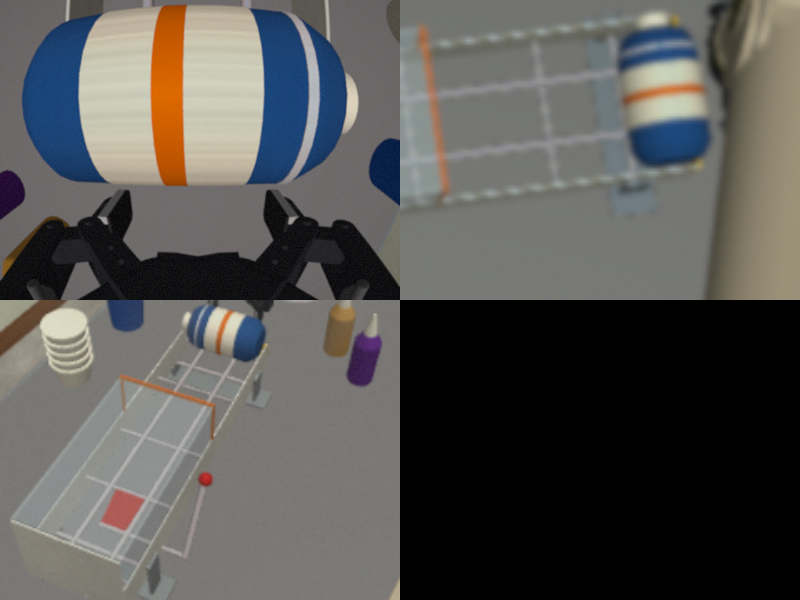

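The flask rests on the stop and the fingers have come clear of it. The wrist view shows a gap below row 185. I'll back off and lift.

step_arm:
  moves:
    - [0,1,-8,0,0,0,0]
    - [0,2,-16,0,0,0,0]
    - [0,3,-22,2,0,0,0]
    - [0,3,-24,20,0,0,0]
    - [0,3,-24,50,0,0,0]
    - [0,3,-24,85,0,0,0]
    - [0,3,-24,120,0,0,0]
    - [0,3,-24,140,0,0,0]
    - [0,3,-24,140,0,0,0]
    - [0,3,-24,140,0,0,0]

```text
clock: 13.75
position: [0.6145, -0.3314, 0.2317]
ee_rot: [0.656, 0.755, 0.0, 0.0]
ft_force: [0.5, 0.6, 0.2]
grip_width: 0.999
grasp_force: 0.0
```

```bash
python3 look.py pics/k5; python3 - <<'E'
import pickle,cv2,numpy as np
a=pickle.load(open('pics/k4','rb'))[3]['image'];b=pickle.load(open('pics/k5','rb'))[3]['image']
f=lambda im:np.array(np.nonzero(cv2.inRange(cv2.cvtColor(im,cv2.COLOR_BGR2HSV),(100,120,50),(120,255,255))[125:165,275:330])).mean(1)
print(f(a),f(b))
from workcell import manip
print(manip.hand_in())
E
```

```text
13.75 [ 614.5 -331.4  231.7] lane [  0.8 -50.  163. ] [0.5 0.6 0.2] 0.998779216839194
[16.28767123 28.97031963] [16.66348449 30.06921241]
the job is handed in; nothing more can be done
None
```

The job is handed in, with no verdict returned: the lever is fully over, and the flask was caught, braked and held about 75 mm uphill of its rest position (wrist force stayed near zero), then eased onto the stop and released at 13.75 s; the exact moment it met the fingers was too light to measure.

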